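# Check two trolley brake levers for slack

## Robot

A 6-joint arm with a two-finger parallel gripper is mounted at the origin on the work surface. World frame = base frame: x ahead of the robot, y to its left, z up, the work surface at z = 0. Lengths are in mm, angles in rad, forces in N, time in s.
With the tool pointing down it reaches from about 350 to 1000 mm from the base axis. Payload 7.1 kg.
Tool frame: the origin (TCP) lies midway between the tips of the shut fingers; the grasp point (between the pads) lies arm.grasp_offset behind it (arm.grasp_offset is the distance from the TCP to the grasp point, in mm); y points along the fingers, x is the direction in which the jaws open and shut, and the axes are right-handed (so a half turn about y gives the same grasp; the last joint's range is limited). The gripper opens to 85 mm and grips with 20 to 120 N. Pads are 22 mm wide; open, the fingers measure 114 mm over their backs; the gripper's body (76 mm by 85 mm) begins 54 mm behind the grasp point. The pads swing forward as they close: fully open they stand 13 mm farther back than shut.
Start: joints at [-1.274, 0.423, 1.63, -0, 1.089, -0.019], TCP at [194.128, -594.07, 231.319] pointing down, gripper open.
Joint ranges: [-3, 3], [-0.9, 2.11], [0.09, 2.58], [-1.31, 4.45], [0.11, 2.69], [-2.54, 2.54]. Speed limits (rad/s): [2.39, 2.39, 3.01, 3.14, 3.14, 3.14].

## Interface

Orientations are given as a unit quaternion [w, x, y, z].
In Python, from plant import sensors, cams, job_done, arm gives the robot as it stands.
- The arm moves only by the tool carry_out, never from a script. Its argument "increments" is a list of rows, each a list of 5 numbers: the shift along the tool's x, y, z in units of 40 mm (1.0 is 40 mm), then the turn about the tool's y in rad, then the opening, from -1 (shut) to 1 (fully open). In form: [[x, y, z, twist, jaw], ...]. A call has exactly 8 rows; each row is the pose to reach, as a shift and turn from the pose commanded when the call began, along the tool's axes at that moment; what a row does not reach only later rows make up. A row lasts 1/12 s, in which the tool goes at most 41.7 mm and 7.16 degrees, less where a joint would pass 70% of its speed; a pose out of reach is approached as far as the arm can. A call with a gripper value outside its range is refused whole. The fingers move at their own pace and stop on an object; the grip force is fixed at half the most. Time passes only in rows, so rows that repeat a pose let the fingers close, or fill a call up. It gives the time, the measured TCP pose, the force and the opening at its end, in the units of the state.
- sensors.observe(): the state, without advancing time (a new reading comes with each control period).
- cams.snapshot(name): name is "side" or "top" or "wrist"; returns a dict with "pixels" (384x512x3 uint8, blue, green, red), "K" (3x3 intrinsics, pixels), "extrinsics" (4x4, takes a point from camera to world coordinates); the wrist camera has in their place "hand_eye" (4x4, takes a point from camera to tool coordinates, whose origin is the TCP and whose axes are the tool frame's). Camera axes: x right, y up, looking along -z (the intrinsics and any distortion apply to the point x, -y, -z); pixel columns grow to the right and rows downward; lengths in mm; the calibration is good to about 2 mm. A picture is of the moment at which its call begins: read the wrist's pose just before it. There is no depth.
- job_done(): hands the job in, once; it reports no verdict.
The state is a dict: "clock": time; "joints": joint angles; "qvel": joint speeds; "joint_efforts": joint torques, N m; "eef_pos": TCP position; "tool_rot": TCP orientation; "wrist_force": force on the tool from outside, world axes, zero at the start; "moment": the same for the moment, N m; "finger_gap": finger opening in mm.
Only numpy, scipy, OpenCV 4.12 (cv2) and the standard library are available. Lean on these libraries where they do the work, as an engineer would, in place of code of your own. Each camera call takes 0.05 s, during which the arm holds its last target.

## Task

Two trolley push bars stand on the bench, each with a brake hand lever: press each lever in towards its bar as far as it will go, with the outside of the fingers and without forcing it, to find which one stops well short of the bar and which one is slack and comes right in to it; let the slack one spring fully back out. Finish while holding the good one, the lever that stops short, pressed in at its stop so that its gap can be measured. Touch only the levers: grip nothing, keep off the bars, and leave everything else on the bench where it is.

Things in the scene. Friction and masses are not known exactly. Their poses are not given: they have to be found in the camera images.
- stand_a: One of two identical stands (dark base plate 130 x 150 mm, grey post), bolted down, place and yaw vary. Origin: table level, straight below the middle of bar_a. z up, y along the bar, x level, square to the bar: the lever is on the -x side and is pressed towards +x. Bar axis 120 mm above the table; all of the stand is below 145 mm.
- bar_a: Round push bar with black rubber grip, 28 mm in diameter (36 mm at the aluminium clamp near the +y end), 230 mm long along y, fixed on the stand; origin at the middle of its axis, axes as the stand's. A 50 mm wide post holds its middle from behind (+x).
- blade_a: Aluminium hand lever in front of the bar: straight blade 12 mm thick (x), 20 mm high (z), running 137 mm along its own -y from the pivot to a round end. Origin on the vertical pivot axis at mid height, 120 mm above the table; in the stand's frame x = -20.5 mm, y = +70 mm. Outer face, to be pressed, at x = -6 mm; pressing moves it to +x.
- press_a (a point): Good point to press: on the blade's outer face, 95 mm from the pivot, at mid height; moves with the blade.
- lever_a (a joint): Angle (rad) the lever is pressed in; 0 free (blade 0.55 out from the bar's line). A spring returns it: 2 N at the press point, rising to 4 N, then a hard stop. A good lever stops at 0.30, its end some 30 mm off the bar; a slack one at 0.55, at the bar, parallel to it. There is one of each; only pressing tells which is which.
- stand_b: One of two identical stands (dark base plate 130 x 150 mm, grey post), bolted down, place and yaw vary. Origin: table level, straight below the middle of bar_b. z up, y along the bar, x level, square to the bar: the lever is on the -x side and is pressed towards +x. Bar axis 120 mm above the table; all of the stand is below 145 mm.
- bar_b: Round push bar with black rubber grip, 28 mm in diameter (36 mm at the aluminium clamp near the +y end), 230 mm long along y, fixed on the stand; origin at the middle of its axis, axes as the stand's. A 50 mm wide post holds its middle from behind (+x).
- blade_b: Aluminium hand lever in front of the bar: straight blade 12 mm thick (x), 20 mm high (z), running 137 mm along its own -y from the pivot to a round end. Origin on the vertical pivot axis at mid height, 120 mm above the table; in the stand's frame x = -20.5 mm, y = +70 mm. Outer face, to be pressed, at x = -6 mm; pressing moves it to +x.
- press_b (a point): Good point to press: on the blade's outer face, 95 mm from the pivot, at mid height; moves with the blade.
- lever_b (a joint): Angle (rad) the lever is pressed in; 0 free (blade 0.55 out from the bar's line). A spring returns it: 2 N at the press point, rising to 4 N, then a hard stop. A good lever stops at 0.30, its end some 30 mm off the bar; a slack one at 0.55, at the bar, parallel to it. There is one of each; only pressing tells which is which.
- spray: White closed bottle, 54 mm across, 170 mm high, loose bystander, to be left alone; origin under its middle.
- tape: Cardboard ring lying flat, 90 mm across, 25 mm high, loose bystander, to be left alone; origin under its middle.
- carton: Cardboard box 70 x 100 x 50 mm, loose bystander, to be left alone; origin under its middle.
- mug: White mug, 80 mm across, 90 mm high, loose bystander, to be left alone; origin under its middle.
- wrench: Spanner lying flat, 180 mm long, loose bystander, to be left alone; origin under its middle.
- driver: Screwdriver lying flat, 200 mm long, loose bystander, to be left alone; origin under its middle.
- castor: Black trolley wheel lying flat, 70 mm across, 34 mm high, loose bystander, to be left alone; origin under its middle.
Things that resemble listed ones, but are neither listed nor needed, are in the scene too. Leave any orange look-alike of the stand_a alone.

How it is judged (in metres and radians):
On the way, in this order (a step that is already met when the one before it is completed fails the run):
1. the slack lever is pressed by the fingers right in to its bar (within 0.04 rad) (value of joint lever_a above 0.51 rad and contact force between the fingers and blade_a above 1 N), for 0.2 s.
2. the slack lever is let back out (within 0.06 rad) (value of joint lever_a below 0.06 rad), for 0.2 s.
At the end, for the whole second after the job is handed in: The lever that stops short of its bar is held still by the fingers within 0.035 rad of its stop, with more than 1 N; the slack lever, pressed in before, is back out within 0.06 rad (value of joint lever_b above 0.265 rad and contact force between the fingers and blade_b above 1 N and value of joint lever_a below 0.06 rad and velocity of joint lever_b between -0.1 and 0.1 rad/s); the arm keeps its last pose, push and grip.
It fails at once if a lever is forced: more than 60 N from the fingers (contact force between the fingers and blade_a above 60 N or contact force between the fingers and blade_b above 60 N).
It fails at once if the robot pushes on a bar (more than 3 N) (contact force between any of the arm, the fingers and bar_a above 3 N or contact force between any of the arm, the fingers and bar_b above 3 N).
It fails at once if a lever is pinched between the fingers ((x of the grasp point in the frame of blade_a between -0.006 and 0.006 m and y of the grasp point in the frame of blade_a between -0.145 and 0 m and z of the grasp point in the frame of blade_a between -0.03 and 0.03 m and contact force between the fingers and blade_a above 0.5 N) or (x of the grasp point in the frame of blade_b between -0.006 and 0.006 m and y of the grasp point in the frame of blade_b between -0.145 and 0 m and z of the grasp point in the frame of blade_b between -0.03 and 0.03 m and contact force between the fingers and blade_b above 0.5 N)).
It fails at once if a bystander is moved more than 25 mm or lifted (distance of any of spray, tape, carton, mug, wrench, driver, castor from where it was at the start of the episode above 0.025 m).
It also fails if it takes over 67 s, if anything falls off the work surface, if the arm or the gripper's body presses on something with over 40 N, if the wrist force passes 120 N, or if a joint passes its speed limit or range.

## Working session

There is one attempt and no reset: what is moved stays moved. The work goes in short steps, Python scripts to look and compute and a tool call to move; the robot and the scene stay as the last step left them, time stands still between calls to the robot, and variables do not carry over. Pictures are saved under pics/ and viewed, and the job is handed in when it is done.

Besides the shell and the picture viewer there is one more tool, called as a command line: name --pt "numbers of a row" for each row, then --argument value for the rest. carry_out: Moves the arm, as the interface text tells. Its arguments: {"type":"object","properties":{"increments":{"type":"array"}},"required":["increments"]}

```bash
ls; mkdir -p pics; python3 - <<'E'
from plant import sensors,cams,arm
import cv2,numpy as np
s=sensors.observe();print(s)
print([ (a,getattr(arm,a)) for a in dir(arm) if not a.startswith('_')])
for n in ("side","top","wrist"):
    d=cams.snapshot(n);cv2.imwrite(f"pics/{n}0.png",d["pixels"]);print(n,d["K"],d.get("extrinsics",d.get("hand_eye")),d.keys())
E
```

```text
pics
{'clock': 0.0, 'joints': array([-1.27398003e+00,  4.23857176e-01,  1.63068431e+00, -2.48276013e-05,
        1.08862512e+00, -1.89833033e-02]), 'qvel': array([ 7.49340148e-04, -5.88688567e-05, -5.97337797e-04,  1.80769517e-03,
       -6.56603315e-04, -7.28724300e-04]), 'joint_efforts': array([-1.44084839e-03, -5.57381415e+01, -2.81740665e+01, -1.49177222e-04,
        7.58651469e-03, -1.12427972e-05]), 'eef_pos': array([ 193.97700329, -593.55563241,  230.53773579]), 'tool_rot': array([ 0.57273332, -0.5720753 ,  0.41560305, -0.41470531]), 'wrist_force': array([ 0.21451383, -0.44278374,  0.37866282]), 'moment': array([-0.04292412, -0.0006833 , -0.01270883]), 'finger_gap': 85.62977645185175}
[('Unreachable', <class 'plant.Unreachable'>), ('grasp_offset', 18.700000000000003)]
side [[389.87419574   0.         254.20998174]
 [  0.         389.87419574 194.07318033]
 [  0.           0.           1.        ]] [[-8.78772007e-01  3.42890207e-01 -3.31942865e-01  9.80435873e+01]
 [-4.77217026e-01 -6.24259485e-01  6.18517587e-01  6.97942820e+02]
 [ 4.86514119e-03  7.01944728e-01  7.12214805e-0
[... 309 characters left out ...]
 4.35391233e+02]
 [-9.99574595e-01  2.65827208e-02  1.19995061e-02 -1.32032252e+01]
 [ 1.33821100e-02  5.24592497e-02  9.98533398e-01  1.46789617e+03]
 [ 0.00000000e+00  0.00000000e+00  0.00000000e+00  1.00000000e+00]] dict_keys(['pixels', 'K', 'extrinsics'])
wrist [[286.56446509   0.         254.99935346]
 [  0.         286.56446509 194.09688516]
 [  0.           0.           1.        ]] [[ 9.99999637e-01  2.53822143e-04  8.12869421e-04 -6.64700429e-01]
 [ 6.99624869e-04  2.99325413e-01 -9.54150831e-01 -1.41728065e+02]
 [-4.85497083e-04  9.54151053e-01  2.99325127e-01  7.51517943e+01]
 [ 0.00000000e+00  0.00000000e+00  0.00000000e+00  1.00000000e+00]] dict_keys(['pixels', 'K', 'hand_eye'])
```

View pics/top0.png

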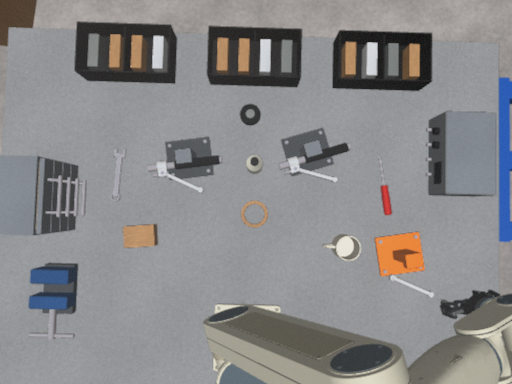

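View pics/side0.png

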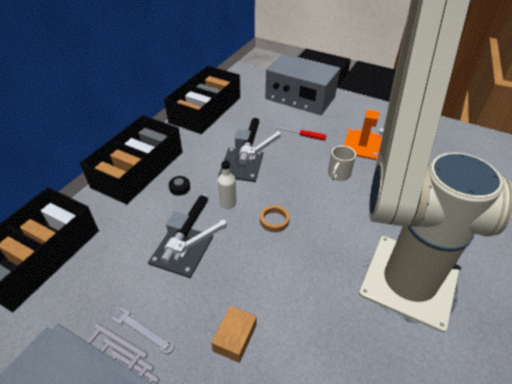

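View pics/wrist0.png

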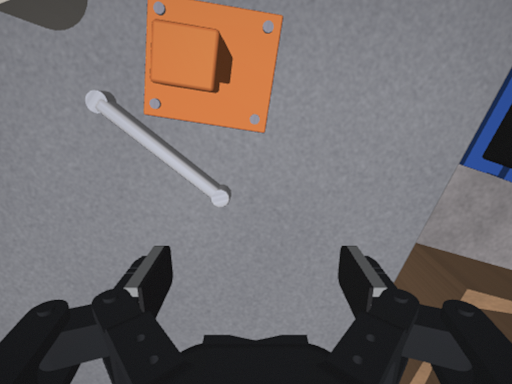

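The two dark stands are at top-image pixels (184,160) and (310,152), each with a silver lever on its near side. The spray bottle is between them at (254,163). The orange stand at (400,254) with a loose rod is the look-alike, so I leave it alone.

What could be taken for a lever:
- left lever, (162,174) to (200,190)
- right lever, (293,162) to (335,180)
- orange stand's rod, (393,278) to (432,295)
- spanner, (118,175)
- rack tubes, (68,197)

By the description I choose the first two, and will check them in a close crop.

```bash
cat > h.py <<'E'
import numpy as np,cv2
from scipy.spatial.transform import Rotation as R
def ray(d,u,v,T=None):
    K=d["K"];T=d["extrinsics"] if T is None else T
    c=np.array([(u-K[0,2])/K[0,0],-(v-K[1,2])/K[1,1],-1.])
    return T[:3,3],T[:3,:3]@c
def plane(d,u,v,z,T=None):
    o,r=ray(d,u,v,T);return o+r*(z-o[2])/r[2]
def proj(d,p,T=None):
    K=d["K"];T=d["extrinsics"] if T is None else T
    c=T[:3,:3].T@(np.asarray(p,float)-T[:3,3]);return np.array([K[0,2]+K[0,0]*c[0]/-c[2],K[1,2]+K[1,1]*c[1]/c[2]])
def toolT(s):
    T=np.eye(4);q=s["tool_rot"];T[:3,:3]=R.from_quat([q[1],q[2],q[3],q[0]]).as_matrix();T[:3,3]=s["eef_pos"];return T
E
python3 - <<'E'
import cv2,numpy as np
from h import *
a=cv2.imread("pics/top0.png")
l=cv2.resize(a[125:215,140:270],None,fx=6,fy=6,interpolation=cv2.INTER_CUBIC)
r=cv2.resize(a[115:205,265:395],None,fx=6,fy=6,interpolation=cv2.INTER_CUBIC)
cv2.imwrite("pics/l1.png",l);cv2.imwrite("pics/r1.png",r)
from plant import sensors
print(toolT(sensors.observe()).round(3))
E
```

```text
[[ 3.11000e-01 -0.00000e+00  9.51000e-01  1.94008e+02]
 [-9.51000e-01  1.00000e-03  3.11000e-01 -5.93662e+02]
 [-1.00000e-03 -1.00000e+00  0.00000e+00  2.30724e+02]
 [ 0.00000e+00  0.00000e+00  0.00000e+00  1.00000e+00]]
```

View pics/l1.png

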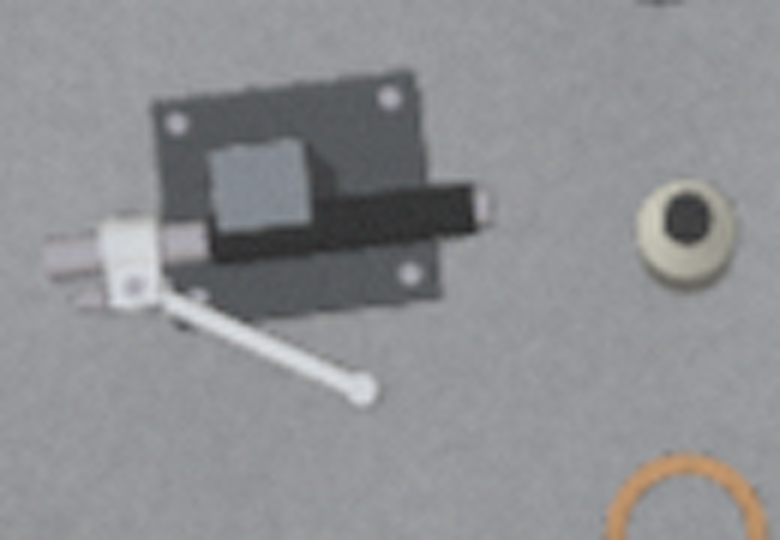

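View pics/r1.png

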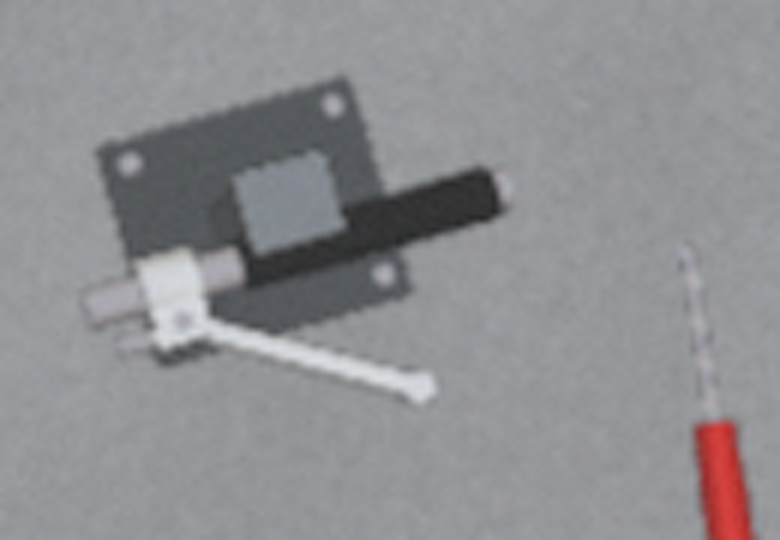

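The crops show both dark stands, each with a black-grip bar, clamp and white lever:
- Left crop: pivot (135,285), end ball (362,388), bar ends (45,258) and (488,208).
- Right crop: pivot (184,320), end ball (422,388), bar ends (88,307) and (507,190).

Both match the description.

```bash
python3 - <<'E'
import cv2,numpy as np
from h import *
from plant import cams
d=cams.snapshot("top")
side=cams.snapshot("side")
C={"L":((140,125),(135,285),(362,388),(45,258),(488,208)),"R":((265,115),(184,320),(422,388),(88,307),(507,190))}
for k,(o,*pts) in C.items():
    P=[plane(d,(p[0]+.5)/6-.5+o[0],(p[1]+.5)/6-.5+o[1],z)[:2] for p,z in zip(pts,(138,130,120,120))]
    piv,end,b0,b1=P
    y=(b0-b1);Lb=np.linalg.norm(y);y/=Lb;x=np.array([y[1],-y[0]])
    yaw=np.arctan2(y[1],y[0])-np.pi/2
    m=(b0+b1)/2
    print(k,"piv",piv.round(1),"end",end.round(1),"len",np.linalg.norm(end-piv).round(1),"barlen",Lb.round(1),"mid",m.round(1),"yaw",yaw.round(3))
    # angle of blade from bar
    e=end-piv; print(" blade ang", np.arctan2(-(e@x),-(e@y)).round(3), "piv in stand",((piv-m)@x).round(1),((piv-m)@y).round(1))
    print(" side px of end", proj(side,[*end,120]).round(1),"piv",proj(side,[*piv,120]).round(1))
for n,u,v,z in(("spray",254,161,170),("tape",254,214,25),("mug",346,247,90),("castor",250,114,34)): print(n,plane(d,u,v,z).round(0))
E
```

```text
L piv [534.  272.7] end [484.6 155.8] len 126.9 barlen 231.3 mid [564.3 209.2] yaw 0.14
 blade ang 0.541 piv in stand -21.1 67.1
 side px of end [221.9 224.1] piv [179.9 248.5]
R piv [ 558.  -136.9] end [ 526.7 -261.8] len 128.7 barlen 228.4 mid [ 598.8 -197.4] yaw 0.3
 blade ang 0.545 piv in stand -21.1 69.9
 side px of end [277.6 134.9] piv [251.2 153. ]
spray [573.  -9. 170.]
tape [411. -13.  25.]
mug [ 315. -308.   90.]
castor [745.   9.  34.]
```

Checks on the measurements:
- Blade angle is 0.54 for both levers, against 0.55 given.
- Bars measure 231 and 228 mm, against 230 given.
- Pivots come out at about (-21, 68) in the stand frame, against (-20.5, 70) given.
- Side-view projections land on the levers.

I will go to the right stand first. The tool's z axis (yaw 0.316) is already along its press direction, so I shut the jaws on the way.

carry_out --pt "-0.5 0 0.8 0 -1" --pt "-1.0 0 1.6 0 -1" --pt "-1.5 0 2.4 0 -1" --pt "-2.0 0 3.2 0 -1" --pt "-2.5 0 4.0 0 -1" --pt "-3.0 0 4.8 0 -1" --pt "-3.5 0 5.6 0 -1" --pt "-4.0 0 6.4 0 -1"

```text
clock: 0.92
eef_pos: [388.6, -360.9, 231.4]
tool_rot: [0.572, -0.572, 0.415, -0.415]
wrist_force: [0.6, -1.1, -0.6]
finger_gap: -0.3
```

carry_out --pt "-0.5 0 0.8 0 -1" --pt "-1.0 0 1.5 0 -1" --pt "-1.5 0 2.2 0 -1" --pt "-2.0 0 2.9 0 -1" --pt "-2.0 0.3 2.9 0 -1" --pt "-2.0 0.3 2.9 0 -1" --pt "-2.0 0.3 2.9 0 -1" --pt "-2.0 0.3 2.9 0 -1"

```text
clock: 1.58
eef_pos: [472.8, -250.9, 219.4]
tool_rot: [-0.572, 0.572, -0.415, 0.415]
wrist_force: [-1.3, -0.3, -1.0]
finger_gap: -0.3
```

```bash
python3 - <<'E'
from plant import sensors,cams
import cv2
from h import *
s=sensors.observe();print(s["eef_pos"],s["clock"],s["wrist_force"])
d=cams.snapshot("wrist");T=toolT(s)@d["hand_eye"]
cv2.imwrite("pics/w2.png",d["pixels"])
np.savez("w2.npz",T=T,K=d["K"])
E
```

```text
[ 472.78614654 -250.92530831  219.44413652] 1.5833 [-1.3426312  -0.34299247 -1.02273685]
```

View pics/w2.png

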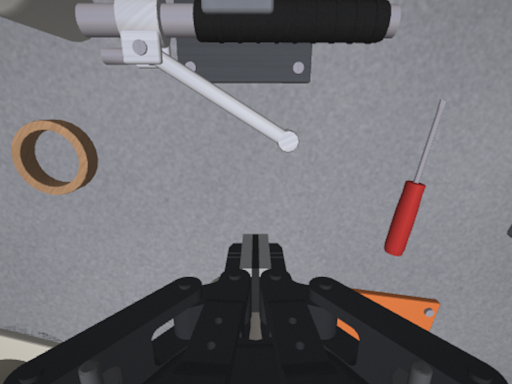

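The wrist view shows the right lever with its pivot at (140,47) and end ball at (288,141). The bar is nearly level in the image, so the tool is square to it. The shut fingers are at (256,245), clear of everything.

```bash
python3 - <<'E'
from h import *
f=np.load("w2.npz");d={"K":f["K"]};T=f["T"]
piv=plane(d,140,47,138,T)[:2];end=plane(d,288,141,130,T)[:2]
print(piv,end,np.linalg.norm(end-piv))
for v0,v1 in((9,9),):
    print("grip far end",plane(d,395,20,120,T),"near",plane(d,80,20,120,T))
e=end-piv;yaw=np.arctan2(e[1],e[0])+np.pi/2+.55;print("yaw",yaw)
yaw=.30
Rm=lambda a:np.array([[np.cos(a),-np.sin(a)],[np.sin(a),np.cos(a)]])
for P in(piv,np.array([558,-136.9])):
  mid=P-Rm(yaw)@[-20.5,70]
  for ph,cy in((.55,-8),(.25,-8),(0,-8)):
    t=(70+6*np.sin(ph)-(cy-14.5))/np.cos(ph)
    cx=-20.5-6*np.cos(ph)-t*np.sin(ph)-11
    print(ph,t.round(1),cx.round(1),(mid+Rm(yaw)@[cx,cy]).round(1),mid)
E
```

```text
[ 555.41621705 -138.09389434] [ 525.43032271 -260.59895826] 126.12154671351796
grip far end [ 632.5859196 -307.0040156  120.       ] near [560.41713851 -85.10694648 120.        ]
yaw 0.30994717445452924
0.55 112.2 -95.3 [ 507.1 -234.7] [ 595.68702954 -198.90928434]
0.25 97.0 -61.3 [ 539.5 -224.7] [ 595.68702954 -198.90928434]
0 92.5 -37.5 [ 562.2 -217.6] [ 595.68702954 -198.90928434]
0.55 112.2 -95.3 [ 509.6 -233.5] [ 598.27081249 -197.71539   ]
0.25 97.0 -61.3 [ 542.1 -223.5] [ 598.27081249 -197.71539   ]
0 92.5 -37.5 [ 564.8 -216.4] [ 598.27081249 -197.71539   ]
```

Top and wrist measurements agree within 3 mm. Now I descend about 38 mm in front of the lever.

carry_out --pt "-0.05 0.7 0 0 -1" --pt "-0.1 1.4 0 0 -1" --pt "-0.13 2.0 0 0 -1" --pt "-0.13 2.5 0 0 -1" --pt "-0.13 2.8 0 0 -1" --pt "-0.13 2.85 0.2 0 -1" --pt "-0.13 2.85 0.5 0 -1" --pt "-0.13 2.85 0.5 0 -1"

```text
clock: 2.3
eef_pos: [493.9, -239.9, 106.8]
tool_rot: [0.573, -0.572, 0.414, -0.417]
wrist_force: [-0.1, -0.7, -0.8]
finger_gap: 0.2
```

```bash
python3 - <<'E'
from plant import sensors,cams
import cv2
s=sensors.observe();print(s["eef_pos"],s["clock"],s["wrist_force"])
cv2.imwrite("pics/w3.png",cams.snapshot("wrist")["pixels"])
E
```

```text
[ 493.94034954 -239.92826662  106.77246225] 2.3 [-0.07435034 -0.70393708 -0.76137021]
```

View pics/w3.png

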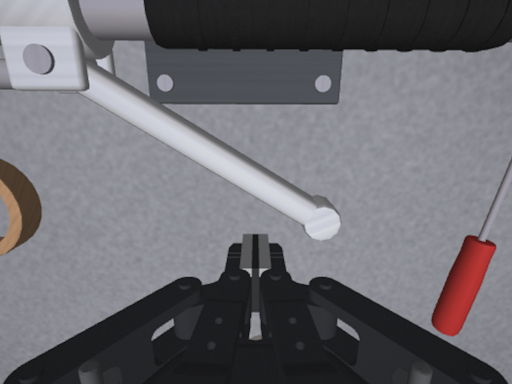

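Fingers at (256,245) face the blade about three quarters along it, all clear. Contact is expected about 15 mm on, the good stop at about 49 mm and the slack stop at about 73 mm. I press to 34 mm first.

carry_out --pt "0 0 0.15 0 -1" --pt "0 0 0.3 0 -1" --pt "0 0 0.45 0 -1" --pt "0 0 0.6 0 -1" --pt "0 0 0.7 0 -1" --pt "0 0 0.8 0 -1" --pt "0 0 0.85 0 -1" --pt "0 0 0.85 0 -1"

```text
clock: 3.02
eef_pos: [523.0, -228.5, 105.1]
tool_rot: [-0.572, 0.573, -0.415, 0.415]
wrist_force: [-2.1, 0.7, 0.4]
finger_gap: 0.1
```

```bash
python3 - <<'E'
from plant import sensors,cams
import cv2
s=sensors.observe();print(s["eef_pos"],s["clock"],s["wrist_force"])
cv2.imwrite("pics/w4.png",cams.snapshot("wrist")["pixels"])
E
```

```text
[ 522.98311765 -228.46842693  105.1365529 ] 3.0167 [-2.06934595  0.67114361  0.37823093]
```

View pics/w4.png

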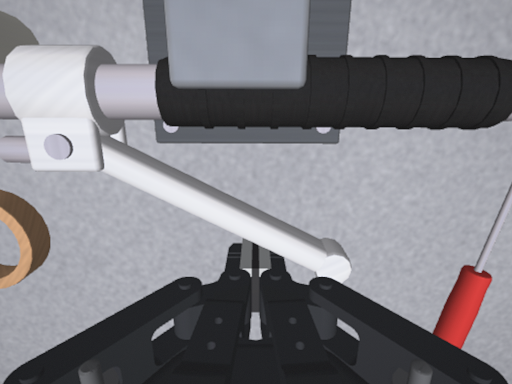

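The finger is on the blade and it has swung in, with about 2 N of spring force. I continue with 14 mm, up to just about the good stop.

carry_out --pt "0 0 0.1 0 -1" --pt "0 0 0.2 0 -1" --pt "0 0 0.25 0 -1" --pt "0 0 0.3 0 -1" --pt "0 0 0.35 0 -1" --pt "0 0 0.35 0 -1" --pt "0 0 0.35 0 -1" --pt "0 0 0.35 0 -1"

```text
clock: 3.73
eef_pos: [536.2, -224.3, 105.3]
tool_rot: [0.572, -0.572, 0.415, -0.415]
wrist_force: [-2.8, -0.9, 0.4]
finger_gap: -0.3
```

carry_out --pt "0 0 0.03 0 -1" --pt "0 0 0.06 0 -1" --pt "0 0 0.08 0 -1" --pt "0 0 0.1 0 -1" --pt "0 0 0.1 0 -1" --pt "0 0 0.1 0 -1" --pt "0 0 0.1 0 -1" --pt "0 0 0.1 0 -1"

```text
clock: 4.4
eef_pos: [540.0, -223.1, 105.3]
tool_rot: [0.572, -0.572, 0.415, -0.415]
wrist_force: [-3.0, -1.4, 0.9]
finger_gap: -0.0
```

carry_out --pt "0 0 0.03 0 -1" --pt "0 0 0.06 0 -1" --pt "0 0 0.08 0 -1" --pt "0 0 0.1 0 -1" --pt "0 0 0.1 0 -1" --pt "0 0 0.1 0 -1" --pt "0 0 0.1 0 -1" --pt "0 0 0.1 0 -1"

```text
clock: 5.07
eef_pos: [543.8, -221.8, 105.3]
tool_rot: [0.572, -0.572, 0.415, -0.415]
wrist_force: [-3.0, -2.6, 0.6]
finger_gap: 0.3
```

carry_out --pt "0 0 0.03 0 -1" --pt "0 0 0.06 0 -1" --pt "0 0 0.08 0 -1" --pt "0 0 0.1 0 -1" --pt "0 0 0.1 0 -1" --pt "0 0 0.1 0 -1" --pt "0 0 0.1 0 -1" --pt "0 0 0.1 0 -1"

```text
clock: 5.73
eef_pos: [547.6, -220.6, 105.3]
tool_rot: [0.572, -0.572, 0.415, -0.415]
wrist_force: [-4.0, -3.1, 0.3]
finger_gap: -0.2
```

```bash
python3 - <<'E'
from plant import sensors,cams
import cv2
s=sensors.observe();print(s["eef_pos"],s["clock"],s["wrist_force"])
cv2.imwrite("pics/w5.png",cams.snapshot("wrist")["pixels"])
E
```

```text
[ 547.61509678 -220.61889036  105.32976594] 5.7333 [-3.98142945 -3.06977138  0.33399265]
```

View pics/w5.png

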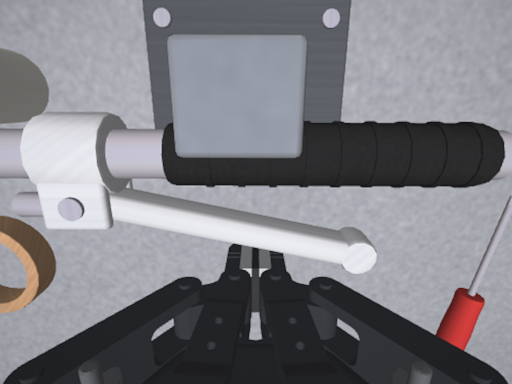

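The blade is now about 0.15 rad from the bar, past where a good lever stops, and the force is still only about 5 N. So the right lever looks like the slack one. I keep going: about 15 mm to the bar, slowly at the end.

carry_out --pt "0 0 0.05 0 -1" --pt "0 0 0.1 0 -1" --pt "0 0 0.15 0 -1" --pt "0 0 0.2 0 -1" --pt "0 0 0.25 0 -1" --pt "0 0 0.25 0 -1" --pt "0 0 0.25 0 -1" --pt "0 0 0.25 0 -1"

```text
clock: 6.45
eef_pos: [557.3, -217.6, 105.4]
tool_rot: [-0.572, 0.572, -0.415, 0.415]
wrist_force: [-4.1, -4.2, 0.3]
finger_gap: -0.1
```

carry_out --pt "0 0 0.02 0 -1" --pt "0 0 0.04 0 -1" --pt "0 0 0.06 0 -1" --pt "0 0 0.06 0 -1" --pt "0 0 0.06 0 -1" --pt "0 0 0.06 0 -1" --pt "0 0 0.06 0 -1" --pt "0 0 0.06 0 -1"

```text
clock: 7.12
eef_pos: [559.5, -216.9, 105.4]
tool_rot: [-0.572, 0.572, -0.415, 0.415]
wrist_force: [-3.4, -4.1, 0.6]
finger_gap: 0.1
```

```bash
python3 - <<'E'
from plant import sensors,cams
import cv2
s=sensors.observe();print(s["eef_pos"],s["clock"],s["wrist_force"])
cv2.imwrite("pics/w6.png",cams.snapshot("wrist")["pixels"])
E
```

```text
[ 559.46306835 -216.90244902  105.36887336] 7.1167 [-3.39875886 -4.09430094  0.6481502 ]
```

View pics/w6.png

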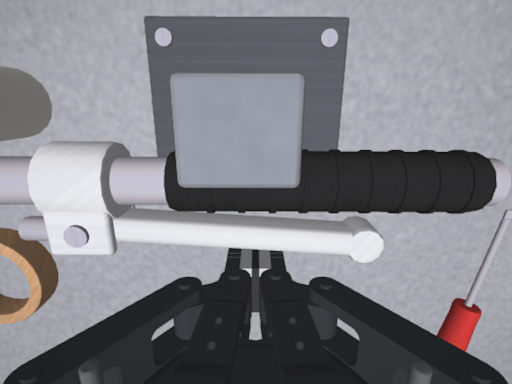

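Blade is almost parallel, from (75,236) to (365,245), with no stop felt yet. I go on in 2 mm steps until the force rises.

carry_out --pt "0 0 0.02 0 -1" --pt "0 0 0.04 0 -1" --pt "0 0 0.05 0 -1" --pt "0 0 0.05 0 -1" --pt "0 0 0.05 0 -1" --pt "0 0 0.05 0 -1" --pt "0 0 0.05 0 -1" --pt "0 0 0.05 0 -1"

```text
clock: 7.83
eef_pos: [561.4, -216.4, 105.4]
tool_rot: [-0.572, 0.572, -0.415, 0.415]
wrist_force: [-2.9, -4.8, 0.7]
finger_gap: -0.2
```

carry_out --pt "0 0 0.02 0 -1" --pt "0 0 0.04 0 -1" --pt "0 0 0.05 0 -1" --pt "0 0 0.05 0 -1" --pt "0 0 0.05 0 -1" --pt "0 0 0.05 0 -1" --pt "0 0 0.05 0 -1" --pt "0 0 0.05 0 -1"

```text
clock: 8.5
eef_pos: [563.3, -215.8, 105.4]
tool_rot: [-0.572, 0.572, -0.415, 0.415]
wrist_force: [-3.9, -3.8, 0.2]
finger_gap: -0.1
```

carry_out --pt "0 0 0.02 0 -1" --pt "0 0 0.04 0 -1" --pt "0 0 0.05 0 -1" --pt "0 0 0.05 0 -1" --pt "0 0 0.05 0 -1" --pt "0 0 0.05 0 -1" --pt "0 0 0.05 0 -1" --pt "0 0 0.05 0 -1"

```text
clock: 9.17
eef_pos: [564.6, -215.4, 105.4]
tool_rot: [-0.572, 0.573, -0.415, 0.415]
wrist_force: [-6.0, -5.8, 2.5]
finger_gap: -0.1
```

```bash
python3 - <<'E'
from plant import sensors,cams
import cv2
s=sensors.observe();print(s["eef_pos"],s["clock"],s["wrist_force"])
cv2.imwrite("pics/w7.png",cams.snapshot("wrist")["pixels"])
E
```

```text
[ 564.63424397 -215.35834388  105.37479094] 9.1667 [-5.95630754 -5.75670947  2.5458016 ]
```

View pics/w7.png

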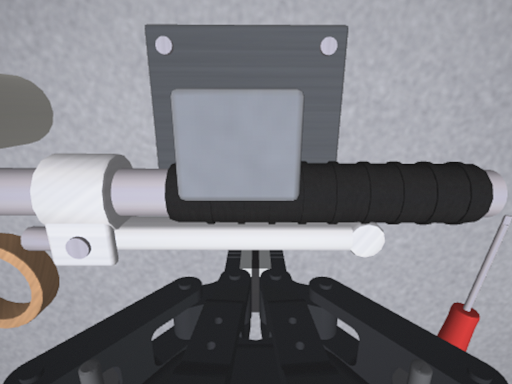

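The blade is parallel to and against the bar, the force has jumped to 8 N and the tool lags its target, so this is the slack lever at its stop. I add 1 mm and hold.

carry_out --pt "0 0 0.02 0 -1" --pt "0 0 0.03 0 -1" --pt "0 0 0.03 0 -1" --pt "0 0 0.03 0 -1" --pt "0 0 0.03 0 -1" --pt "0 0 0.03 0 -1" --pt "0 0 0.03 0 -1" --pt "0 0 0.03 0 -1"

```text
clock: 9.88
eef_pos: [564.8, -215.3, 105.3]
tool_rot: [-0.572, 0.573, -0.416, 0.414]
wrist_force: [-10.3, -7.7, 4.4]
finger_gap: -0.3
```

It is at a hard stop: no more motion, 13 N. Now I let it back out, retreating along -z well past the free position.

carry_out --pt "0 0 -0.2 0 -1" --pt "0 0 -0.5 0 -1" --pt "0 0 -0.9 0 -1" --pt "0 0 -1.3 0 -1" --pt "0 0 -1.7 0 -1" --pt "0 0 -2.1 0 -1" --pt "0 0 -2.5 0 -1" --pt "0 0 -2.7 0 -1"

```text
clock: 10.55
eef_pos: [461.9, -248.2, 105.4]
tool_rot: [0.572, -0.572, 0.415, -0.415]
wrist_force: [-0.6, 0.1, 0.6]
finger_gap: -0.1
```

```bash
python3 - <<'E'
from plant import sensors,cams
import cv2
s=sensors.observe();print(s["eef_pos"],s["clock"],s["wrist_force"])
cv2.imwrite("pics/w8.png",cams.snapshot("wrist")["pixels"])
E
```

```text
[ 461.9028602  -248.18792612  105.35201036] 10.55 [-0.55939272  0.1127642   0.64244416]
```

View pics/w8.png

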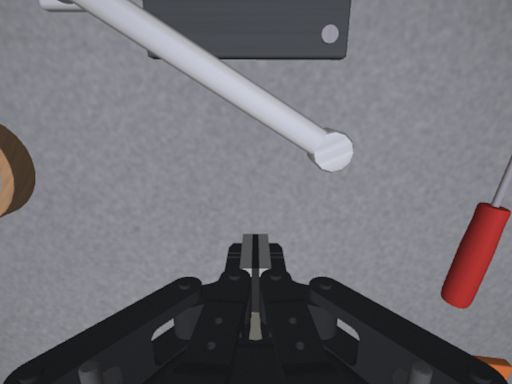

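The slack lever is fully back out: its end ball is at (333,152) and force is nil. Now I rise and cross to the left lever.

carry_out --pt "0 -1.0 0 0 -1" --pt "0 -2.0 0 0 -1" --pt "0 -3.0 0 0 -1" --pt "-0.4 -3.3 0.1 0 -1" --pt "-1.3 -3.3 0.35 0 -1" --pt "-2.2 -3.3 0.6 0 -1" --pt "-3.1 -3.3 0.85 0 -1" --pt "-4.0 -3.3 1.1 0 -1"

```text
clock: 11.27
eef_pos: [456.0, -80.7, 237.8]
tool_rot: [0.573, -0.572, 0.415, -0.416]
wrist_force: [0.2, 0.4, 0.4]
finger_gap: -0.1
```

carry_out --pt "-0.9 0 0.25 0 -1" --pt "-1.8 0 0.5 0 -1" --pt "-2.7 0 0.75 0 -1" --pt "-3.6 0 1.0 0 -1" --pt "-4.5 0 1.25 0.05 -1" --pt "-5.4 0 1.5 0.1 -1" --pt "-6.2 0 1.75 0.15 -1" --pt "-6.4 0 1.8 0.176 -1"

```text
clock: 11.93
eef_pos: [445.1, 188.0, 237.9]
tool_rot: [0.535, -0.533, 0.464, -0.464]
wrist_force: [0.6, 0.5, 0.7]
finger_gap: -0.1
```

```bash
python3 - <<'E'
from plant import sensors,cams
import cv2
from h import *
s=sensors.observe();print(s["eef_pos"],s["clock"],s["wrist_force"],s["joints"]);print(toolT(s).round(3))
d=cams.snapshot("wrist");T=toolT(s)@d["hand_eye"]
cv2.imwrite("pics/w9.png",d["pixels"])
np.savez("w9.npz",T=T,K=d["K"])
E
```

```text
[445.14610738 187.968443   237.86701351] 11.9333 [0.61338956 0.49492397 0.72065709] [3.74001072e-01 2.03950345e-01 1.93153363e+00 1.74856701e-03
 1.00328642e+00 1.80363100e+00]
[[ 1.40000e-01  2.00000e-03  9.90000e-01  4.45146e+02]
 [-9.90000e-01  2.00000e-03  1.40000e-01  1.87968e+02]
 [-2.00000e-03 -1.00000e+00  2.00000e-03  2.37867e+02]
 [ 0.00000e+00  0.00000e+00  0.00000e+00  1.00000e+00]]
```

View pics/w9.png

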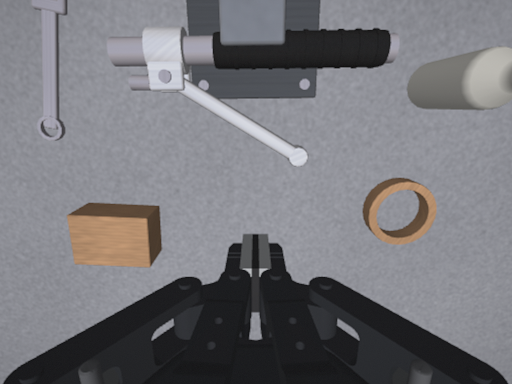

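The left lever's pivot is at (166,76) and its end ball at (298,156). The bar is level in the image. Carton (115,235), tape (400,210) and spray (490,80) are clear of the fingers' path.

```bash
python3 - <<'E'
from h import *
f=np.load("w9.npz");d={"K":f["K"]};T=f["T"]
piv=plane(d,166,76,138,T)[:2];end=plane(d,298,156,130,T)[:2]
print(piv,end,np.linalg.norm(end-piv))
e=end-piv;print("yaw",np.arctan2(e[1],e[0])+np.pi/2+.55)
yaw=.14
Rm=lambda a:np.array([[np.cos(a),-np.sin(a)],[np.sin(a),np.cos(a)]])
tcp=np.array([445.1,188.])
for P in(piv,np.array([534,272.7])):
  mid=P-Rm(yaw)@[-20.5,70]
  for ph,cy in((.55,-8),(.25,-8),(0,-8)):
    t=(70+6*np.sin(ph)-(cy-14.5))/np.cos(ph)
    cx=-20.5-6*np.cos(ph)-t*np.sin(ph)-11
    g=mid+Rm(yaw)@[cx,cy];dd=g-tcp
    print(ph,t.round(1),cx.round(1),g.round(1),"tool x,z",(dd@[.14,-.99]).round(1),(dd@[.99,.14]).round(1))
E
```

```text
[530.72867741 271.28878453] [481.93760831 155.95327826] 125.23117595206544
yaw 0.1497940693237827
0.55 112.2 -95.3 [467.6 183.6] tool x,z 7.5 21.7
0.25 97.0 -61.3 [501.2 188.4] tool x,z 7.5 55.6
0 92.5 -37.5 [524.8 191.7] tool x,z 7.5 79.4
0.55 112.2 -95.3 [470.9 185. ] tool x,z 6.5 25.1
0.25 97.0 -61.3 [504.5 189.8] tool x,z 6.6 59.0
0 92.5 -37.5 [528.1 193.1] tool x,z 6.6 82.8
```

The right lever's real stop matched the top-view estimate, so the good stop here should be at TCP x of about 504. Descend.

carry_out --pt "0.05 0.5 -0.1 0 -1" --pt "0.1 1.2 -0.2 0 -1" --pt "0.17 1.9 -0.2 0 -1" --pt "0.17 2.5 -0.2 0 -1" --pt "0.17 3.0 -0.2 0 -1" --pt "0.17 3.3 -0.2 0 -1" --pt "0.17 3.3 0.0 0 -1" --pt "0.17 3.3 0.0 0 -1"

```text
clock: 12.65
eef_pos: [447.3, 176.7, 105.4]
tool_rot: [0.534, -0.533, 0.464, -0.464]
wrist_force: [0.4, -0.7, 0.9]
finger_gap: 0.1
```

```bash
python3 - <<'E'
from plant import sensors,cams
import cv2
s=sensors.observe();print(s["eef_pos"],s["clock"],s["wrist_force"])
cv2.imwrite("pics/w10.png",cams.snapshot("wrist")["pixels"])
E
```

```text
[447.3424128  176.70611892 105.40290981] 12.65 [ 0.38691803 -0.6557427   0.8722754 ]
```

View pics/w10.png

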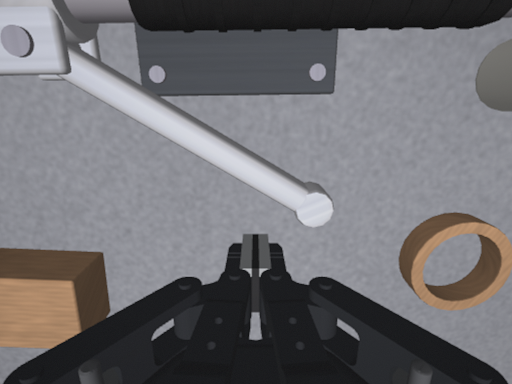

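The finger is in front of the blade, about 5 mm too far toward its end. I correct that while advancing 44 mm; the good stop is expected at about 57 mm.

carry_out --pt "-0.1 0 0.1 0 -1" --pt "-0.12 0 0.3 0 -1" --pt "-0.12 0 0.5 0 -1" --pt "-0.12 0 0.65 0 -1" --pt "-0.12 0 0.8 0 -1" --pt "-0.12 0 0.95 0 -1" --pt "-0.12 0 1.1 0 -1" --pt "-0.12 0 1.1 0 -1"

```text
clock: 13.37
eef_pos: [489.3, 187.6, 105.2]
tool_rot: [-0.534, 0.534, -0.464, 0.464]
wrist_force: [-2.0, 0.5, -0.9]
finger_gap: -0.1
```

carry_out --pt "0 0 0.04 0 -1" --pt "0 0 0.08 0 -1" --pt "0 0 0.12 0 -1" --pt "0 0 0.16 0 -1" --pt "0 0 0.2 0 -1" --pt "0 0 0.2 0 -1" --pt "0 0 0.2 0 -1" --pt "0 0 0.2 0 -1"

```text
clock: 14.03
eef_pos: [496.4, 188.7, 105.3]
tool_rot: [0.534, -0.534, 0.464, -0.464]
wrist_force: [-2.7, -0.4, -0.5]
finger_gap: -0.1
```

carry_out --pt "0 0 0.02 0 -1" --pt "0 0 0.04 0 -1" --pt "0 0 0.06 0 -1" --pt "0 0 0.08 0 -1" --pt "0 0 0.08 0 -1" --pt "0 0 0.08 0 -1" --pt "0 0 0.08 0 -1" --pt "0 0 0.08 0 -1"

```text
clock: 14.7
eef_pos: [499.7, 189.1, 105.4]
tool_rot: [0.534, -0.534, 0.464, -0.464]
wrist_force: [-3.4, -1.0, 0.1]
finger_gap: -0.1
```

carry_out --pt "0 0 0.02 0 -1" --pt "0 0 0.04 0 -1" --pt "0 0 0.06 0 -1" --pt "0 0 0.06 0 -1" --pt "0 0 0.06 0 -1" --pt "0 0 0.06 0 -1" --pt "0 0 0.06 0 -1" --pt "0 0 0.06 0 -1"

```text
clock: 15.37
eef_pos: [502.0, 189.5, 105.3]
tool_rot: [0.534, -0.534, 0.464, -0.464]
wrist_force: [-2.6, -2.3, 0.1]
finger_gap: 0.2
```

carry_out --pt "0 0 0.02 0 -1" --pt "0 0 0.04 0 -1" --pt "0 0 0.06 0 -1" --pt "0 0 0.06 0 -1" --pt "0 0 0.06 0 -1" --pt "0 0 0.06 0 -1" --pt "0 0 0.06 0 -1" --pt "0 0 0.06 0 -1"

```text
clock: 16.03
eef_pos: [504.3, 189.8, 105.3]
tool_rot: [0.534, -0.534, 0.464, -0.464]
wrist_force: [-3.4, -2.4, -0.0]
finger_gap: 0.2
```

carry_out --pt "0 0 0.02 0 -1" --pt "0 0 0.04 0 -1" --pt "0 0 0.05 0 -1" --pt "0 0 0.05 0 -1" --pt "0 0 0.05 0 -1" --pt "0 0 0.05 0 -1" --pt "0 0 0.05 0 -1" --pt "0 0 0.05 0 -1"

```text
clock: 16.7
eef_pos: [506.1, 190.0, 105.3]
tool_rot: [-0.534, 0.534, -0.464, 0.464]
wrist_force: [-5.5, -1.7, 1.0]
finger_gap: 0.1
```

```bash
python3 - <<'E'
from plant import sensors,cams
import cv2
s=sensors.observe();print(s["eef_pos"],s["clock"],s["wrist_force"])
cv2.imwrite("pics/w11.png",cams.snapshot("wrist")["pixels"])
E
```

```text
[506.12447178 189.9728477  105.25863052] 16.7 [-5.4683347  -1.7490755   1.02854113]
```

View pics/w11.png

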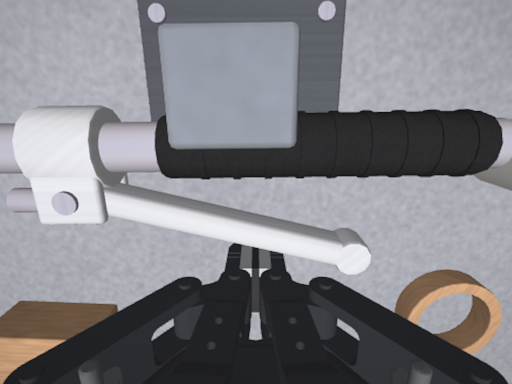

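The lever stands well off the bar, from (64,203) to (352,255), and the force is starting to rise. I add 1 mm to confirm the stop.

carry_out --pt "0 0 0.02 0 -1" --pt "0 0 0.03 0 -1" --pt "0 0 0.04 0 -1" --pt "0 0 0.04 0 -1" --pt "0 0 0.04 0 -1" --pt "0 0 0.04 0 -1" --pt "0 0 0.04 0 -1" --pt "0 0 0.04 0 -1"

```text
clock: 17.42
eef_pos: [506.4, 189.9, 105.2]
tool_rot: [-0.533, 0.535, -0.464, 0.463]
wrist_force: [-8.0, -2.2, 4.4]
finger_gap: -0.2
```

carry_out --pt "0 0 0.02 0 -1" --pt "0 0 0.03 0 -1" --pt "0 0 0.03 0 -1" --pt "0 0 0.03 0 -1" --pt "0 0 0.03 0 -1" --pt "0 0 0.03 0 -1" --pt "0 0 0.03 0 -1" --pt "0 0 0.03 0 -1"

```text
clock: 18.08
eef_pos: [506.6, 189.9, 105.1]
tool_rot: [-0.532, 0.535, -0.465, 0.463]
wrist_force: [-11.5, -3.0, 8.1]
finger_gap: -0.2
```

```bash
python3 - <<'E'
from plant import sensors,cams
import cv2
s=sensors.observe();print(s["eef_pos"],s["clock"],s["wrist_force"],s["qvel"].round(4))
cv2.imwrite("pics/w12.png",cams.snapshot("wrist")["pixels"])
cv2.imwrite("pics/t12.png",cams.snapshot("top")["pixels"])
E
```

```text
[506.63097291 189.88492562 105.1080853 ] 18.0833 [-11.49056092  -2.95335435   8.11041066] [ 0.0014  0.0015 -0.0012  0.0016  0.0005 -0.0004]
```

View pics/w12.png

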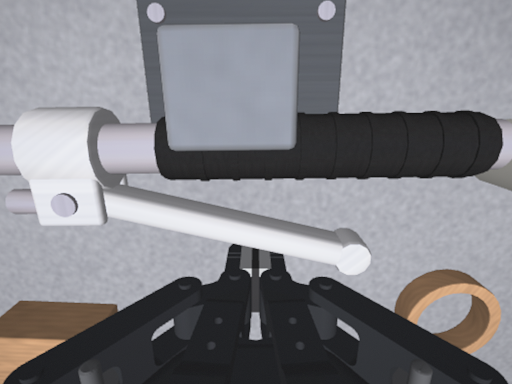

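View pics/t12.png

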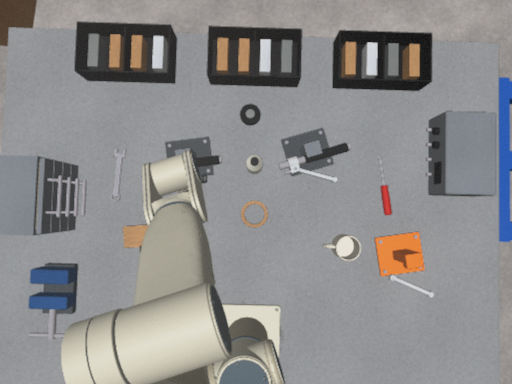

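The left lever is at a hard stop: an extra 2.8 mm commanded gave only 0.5 mm of motion while the force rose to about 14 N. It rests clear of its bar. In the top view the right lever's end is back at (335,180), its starting pixel, and none of the bystanders have moved. I hand it in.

```bash
python3 - <<'E'
from plant import job_done,sensors
print(job_done())
s=sensors.observe();print(s["eef_pos"],s["clock"],s["wrist_force"])
E
```

```text
the job is handed in; nothing more can be done
None
the job is handed in; nothing more can be done
```

The right stand's lever is the slack one and the left stand's is the good one. The job is handed in with the left lever held at its stop. No verdict was given.

- **Slack lever (right):** I pressed it with the outside of the shut fingers until it lay parallel against its bar, with a firm stop at about 13 N. I then let it go; the last top picture shows its end back at its starting pixel.
- **Good lever (left):** It stopped well short of its bar. The last 2.8 mm of commanded push moved the tool only about 0.5 mm, and the force rose from about 6 N to about 14 N. It was still at about 18 s on the clock, and the arm was left holding that pose.
- **Other checks:** The highest force I read was about 14 N, well under 60 N. The pictures show no contact with the bars, and the bystanders look unmoved in the last top view.
- **Disagreements:** The wrist camera put the pivots about 3 mm nearer than the top camera, and the real stops matched the top camera better. The fingers also came down about 5 mm to the side of the planned spot at the left lever, which I corrected before touching it.

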